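Hang the bedside lantern by its swing bail

ROBOT

A 6-joint arm with a two-finger parallel gripper is mounted at the origin on the work surface. World frame = base frame: x ahead of the robot, y to its left, z up, the work surface at z = 0. Lengths are in m, angles in rad, forces in N, time in s.
With the tool pointing down it reaches from about 0.325 to 0.775 m from the base axis. Payload 5.5 kg.
Tool frame: the origin (TCP) lies at the very end of the fingers, on their centre line; the grasp point (between the pads) lies 19 mm behind it; z points along the fingers, y is the line along which they close (so a half turn about z gives the same grasp; the last joint's range is limited). The gripper opens to 85 mm and grips with 20 to 120 N. Pads are 22 mm wide; open, the fingers measure 114 mm over their backs; the gripper's body (76 mm by 85 mm) begins 54 mm behind the grasp point. The pads swing forward as they close: fully open they stand 13 mm farther back than shut.
Start: joints at [1.273, 0.091, 1.231, -0, 1.82, -0.057], TCP at [0.143, 0.583, 0.231] pointing down, gripper open.
Joint ranges: [-2.87, 2.87], [-0.86, 2.18], [0.17, 2.46], [-1.51, 4.65], [0.06, 2.69], [-2.65, 2.65]. Speed limits (rad/s): [2.57, 2.57, 3.01, 3.14, 3.14, 3.14].

INTERFACE

Orientations are given as a unit quaternion [w, x, y, z].
In Python, from workcell import telemetry, camera, calibration, job gives the robot as it stands.
- The arm moves only by the tool send_rows, never from a script. Its argument "steps" is a list of rows, each a list of 7 numbers: the shift along the tool's x, y, z in cm, then the turn, a rotation vector about the tool's x, y, z in rad, then the closure in counts, from 0 (fully open) to 255 (shut). In form: [[dx, dy, dz, rx, ry, rz, jaw], ...]. A call has 1 to 20 rows; each row is the pose to reach, as a shift and turn from the pose commanded when the call began, along the tool's axes at that moment; what a row does not reach only later rows make up. A row lasts 1/8 s, in which the tool goes at most 62.5 mm and 10.7 degrees, less where a joint would pass 70% of its speed; a pose out of reach is approached as far as the arm can. A call with a gripper value outside its range is refused whole. The fingers move at their own pace and stop on an object; the grip force is fixed at half the most. Time passes only in rows, so rows that repeat a pose let the fingers close. It gives the time, the measured TCP pose, the force, the opening and the grip force at its end, in the units of the state.
- telemetry.state(): the state, without advancing time (a new reading comes with each control period).
- camera(name): name is "scene" or "side" or "wrist"; returns the picture (384x512x3 uint8, blue, green, red); there is no depth.
- calibration(name): a dict with "fx", "fy", "cx", "cy" (pixels), "k1" (the pictures are not rectified: a ray, as slopes to the right and down, at radius r is drawn at 1 + k1 r^2 times it, then the intrinsics apply), "rvec" (rotation vector, rad) and "tvec" (3), from world to camera coordinates, as OpenCV has them; the wrist camera has in their place "tool_from_camera" (4x4, takes a point from camera to tool coordinates, whose origin is the TCP and whose axes are the flange's). Camera axes: x right, y down, z forward; pixel columns grow to the right and rows downward; lengths in m; the calibration is good to about 2 mm. A picture is of the moment at which its call begins: read the wrist's pose just before it. calibration takes no time and is no camera call.
- job.hand_in(): hands the job in; it is judged then, once.
The state is a dict: "clock": time; "qpos": joint angles; "qd": joint speeds; "effort": joint torques, N m; "eef_pos": TCP position; "eef_rot": TCP orientation; "wrist_force": force on the tool from outside, world axes, zero at the start; "torque": the same for the moment, N m; "width": finger opening in m; "gripper_force": force on a finger pad.
Only numpy, scipy, OpenCV 4.12 (cv2) and the standard library are available. Lean on these libraries where they do the work, as an engineer would, in place of code of your own. Each camera call takes 0.05 s, during which the arm holds its last target. There are 200 camera calls.

TASK

Swing the lantern's folded wire handle up until it stands upright while the lantern stays standing on the table, then lift the lantern by that handle and hang it on the hook of the stand, with the hook near the middle of the handle's crossbar. Leave it hanging still and let go; keep the lantern upright and leave everything else on the table where it is.

Things in the scene. Friction and masses are not known exactly. Their poses are not given: they have to be found in the camera images.
- lantern: round LED lantern, loose, 0.3 to 0.5 kg: grey base (90 mm across, 22 high), clear globe (72 across), grey cap (92 across, 73 to 95 mm high). Origin: centre of its underside, z up. The bail pivots on lugs at the cap's sides, 85 mm up; pivot axis along the lantern's y through its centre line; the folded bail reaches out along the lantern's -x
- lantern_center (a point): point on the lantern's centre line, half-way up the lantern's body (47.5 mm above its underside)
- bail (a joint): angle of the steel wire bail: 0 = folded, level, out along the lantern's -x; pi/2 = upright; pi would be level on the other side (stop at 2.6). The pivots are slightly stiff (0.025 N m): the bail stays at whatever angle it is left; about 0.4 N at the crossbar moves it. The bail passes freely by the cap
- bail_mid (a point): middle of the bail's straight crossbar, 100 mm from the pivot axis (so 185 mm above the table when upright). Round bar 10 mm thick, straight for 48 mm either side of the middle; its side arms are 116 mm apart (centre lines). Its y axis runs along the crossbar (the lantern's y), its x axis points from the crossbar to the pivot axis
- stand: hook stand, fixed: wooden foot 130 x 90 x 12 mm, thin steel post (10 mm) 95 mm from the origin along +x, 240 mm high, with an arm at the top that runs along -x and ends in an upturned hook of 10 mm wire in the x-z plane, open upwards, pointing to the stand's -x. Origin on the table straight below the hook's seat, z up
- hook_seat (a point): centre of a 10 mm crossbar resting in the hook's bottom, 222 mm above the table; axes as the stand (crossbar along y). Hook tip: 32 mm off along -x, top 248 mm high. Arm on the post's side: from 38 mm along +x, top 240 mm high. Hook's underside: 207 mm high. The bar comes in over the tip from -x, the hook passing between bar and lantern cap, and is lowered into the hook
- pill_tray: rectangular yellow pill tray with seven shut flip lids, 170 x 62 x 26 mm; origin at the centre of its underside, x along its length. Bystander: leave alone
- case: white plastic thermometer case, 130 x 34 x 22 mm; origin at the centre of its underside, x along its length. Bystander: leave alone
- spoon_rest: stainless steel spoon rest, round dish 92 mm across and 18 mm high with a flat handle reaching 140 mm along +x; origin at the centre of the dish's underside. Bystander: leave alone
- vase: small glass vase, 80 mm across, 150 mm tall; origin at the centre of its underside. Bystander: leave alone
- book: closed book 130 x 190 x 22 mm lying flat; origin at the centre of its underside. Bystander: leave alone
- mug: white mug, 80 mm across, 90 mm tall; origin at the centre of its underside. Bystander: leave alone
Mind the look-alikes: they are no part of the job. What is shaped like the lantern but turquoise or yellow is not meant.

How it is judged:
By the outcome, as a careful person would: the job done as asked, in the order asked, and still so for the second after the job is handed in, with the robot touching nothing.
It also fails if it takes over 69 s, if anything falls off the work surface, if the arm or the gripper's body presses on something with over 40 N, if the wrist force passes 120 N, or if a joint passes its speed limit or range.

## Working session

There is one attempt and no reset: what is moved stays moved. The work goes in short steps, Python scripts to look and compute and a tool call to move; the robot and the scene stay as the last step left them, time stands still between calls to the robot, and variables do not carry over. Pictures are saved under pics/ and viewed, at most 10 in all, crops included, and the job is handed in when it is done.

Besides the shell and the picture viewer there is one more tool, called by a JSON object that holds its "op" and its "data". send_rows: Moves the arm, as the interface text tells. Its arguments: {"type":"object","properties":{"steps":{"type":"array","items":{"type":"array","items":{"type":"number"}}}},"required":["steps"]}

```bash
mkdir -p pics; ls; python3 - <<'E'
from workcell import telemetry, camera, calibration
import cv2
s=telemetry.state();print(s)
for n in("scene","side","wrist"):
    cv2.imwrite(f"pics/{n}0.png",camera(n));print(n,calibration(n))
E
```

```text
pics
{'clock': 0.0, 'qpos': array([ 1.27328857e+00,  9.18624686e-02,  1.23188160e+00,  3.94967413e-06,
        1.81976434e+00, -5.67021377e-02]), 'qd': array([-6.30926943e-05, -1.11964404e-05,  1.52437680e-03, -1.70822088e-04,
        1.10265083e-03,  3.29467035e-04]), 'effort': array([-2.94173828e-03, -4.58744216e+01, -4.18011618e+01, -1.99828596e-04,
        1.19795208e-02, -2.78647224e-05]), 'eef_pos': array([0.14301373, 0.58242957, 0.2301511 ]), 'eef_rot': array([-1.70643535e-04,  1.20111573e-01,  9.92759937e-01, -9.42555222e-04]), 'wrist_force': array([-0.33279633,  0.79218941,  0.85855105]), 'torque': array([-0.08022133,  0.00048592, -0.03624332]), 'gripper_force': 0.0, 'width': 0.08524127238248826}
scene {'fx': 472.8281052893472, 'fy': 472.8281052893472, 'cx': 255.43312195524922, 'cy': 183.67002802467624, 'k1': 0.029542899052887907, 'rvec': array([ 1.73234415,  2.07367207, -0.6145138 ]), 'tvec': array([ 0.10207882, -0.34463888,  2.03921811])}
side {'fx': 411.67504179145504, 'fy': 411.67504179145504, 'cx': 250.33672408674386, 'cy': 190.12420283709753, 'k1': 0.008351487084119015, 'rvec': array([ 2.37479391, -0.28318602,  0.13521489]), 'tvec': array([-0.51312412,  0.18688158,  1.43309704])}
wrist {'fx': 278.11757079532026, 'fy': 278.11757079532026, 'cx': 253.69695087975995, 'cy': 192.80707363821628, 'k1': -0.04642680755514989, 'tool_from_camera': array([[ 8.58111282e-04, -9.48322544e-01, -3.17306818e-01,
         8.13274812e-02],
       [ 9.99999610e-01,  7.47511818e-04,  4.70297610e-04,
         1.81235437e-04],
       [-2.08803229e-04, -3.17307098e-01,  9.48322815e-01,
        -1.42247511e-01],
       [ 0.00000000e+00,  0.00000000e+00,  0.00000000e+00,
         1.00000000e+00]])}
```

View pics/scene0.png

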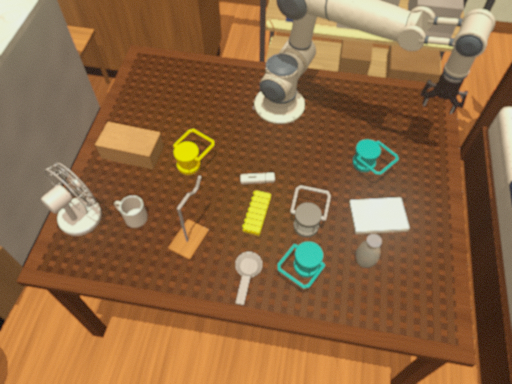

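View pics/side0.png

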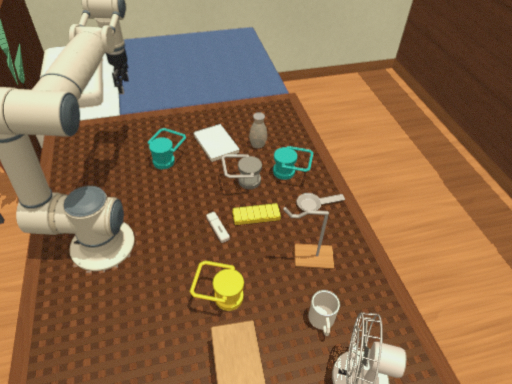

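The scene picture shows the grey lantern at (308,217), with its bail folded up-image to (312,190), between turquoise and yellow look-alikes. The stand's foot is at (188,239) and its hook tip near (197,178). In the side picture the lantern is at (249,172), the bail at (225,165), the stand's foot at (314,256) and the hook near (287,211). I'll enlarge these next.

```bash
cat > h.py <<'E'
import numpy as np, cv2
from workcell import telemetry, camera, calibration
from scipy.optimize import least_squares
from scipy.spatial.transform import Rotation as R
def cam(n):
    c=calibration(n)
    if n!="wrist":
        return c,R.from_rotvec(c["rvec"]).as_matrix(),np.array(c["tvec"])
    s=telemetry.state();q=s["eef_rot"]
    T=np.eye(4);T[:3,:3]=R.from_quat(q[[1,2,3,0]]).as_matrix();T[:3,3]=s["eef_pos"]
    I=np.linalg.inv(T@c["tool_from_camera"]);return c,I[:3,:3],I[:3,3]
def proj(n,P,C=None):
    c,Rm,t=C or cam(n)
    p=np.atleast_2d(P)@Rm.T+t;s=p[:,:2]/p[:,2:];s=s*(1+c["k1"]*(s**2).sum(1,keepdims=True))
    return s*[c["fx"],c["fy"]]+[c["cx"],c["cy"]]
def crop(img,x0,y0,x1,y1,k):
    return cv2.resize(img[y0:y1,x0:x1],None,fx=k,fy=k,interpolation=cv2.INTER_CUBIC)
E
python3 - <<'E'
from h import *
a=cv2.imread("pics/scene0.png");b=cv2.imread("pics/side0.png")
A=np.hstack([crop(a,275,175,345,245,5),crop(a,155,165,225,265,4)[:350]]) if 0 else None
def pad(i):
    o=np.zeros((300,400,3),np.uint8);o[:i.shape[0],:i.shape[1]]=i[:300,:400];return o
cv2.imwrite("pics/c1.png",np.vstack([np.hstack([pad(crop(a,280,180,340,240,5)),pad(crop(a,160,170,220,260,3.3333))]),
 np.hstack([pad(crop(b,210,140,270,200,5)),pad(crop(b,270,195,350,275,3.75))])]))
E
```

```text
(no output)
```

View pics/c1.png

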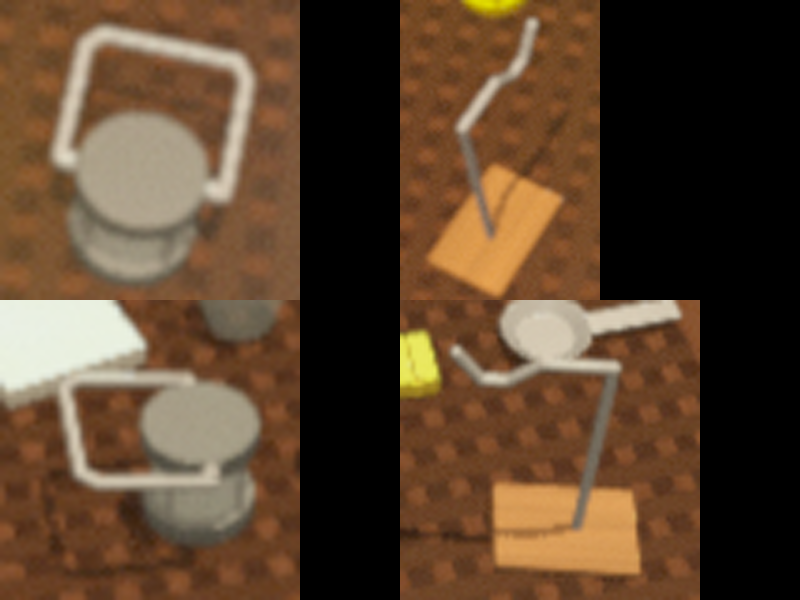

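```bash
cat > fit.py <<'E'
from h import *
def fit(L,obs,x0):
    # obs: (cam,C,local pts idx,px)
    def pose(x): 
        M=R.from_euler('z',x[2]).as_matrix();return L@M.T+[x[0],x[1],0]
    def f(x):
        P=pose(x);return np.concatenate([(proj(n,P[i],C)-p).ravel() for n,C,i,p in obs])
    r=least_squares(f,x0,loss='soft_l1');return r.x,f(r.x).reshape(-1,2)
if __name__=="__main__":
    np.set_printoptions(precision=4,suppress=True)
    S,D=cam("scene"),cam("side")
    L=np.array([[0,58,85],[0,-58,85],[-100,58,85],[-100,-58,85],[0,0,95]])/1e3
    i=[0,1,2,3,4]
    a=np.array([[218,192],[62,158],[255,60],[86,28],[142,170]])/5+[280,180]
    b=np.array([[192,78],[215,172],[65,78],[80,182],[200,125]])/5+[210,140]
    x,r=fit(L,[("scene",S,i,a),("side",D,i,b)],[.5,.3,0]);print(x,r)
    H=np.array([[95,0,12],[95,0,235],[-32,0,244]])/1e3;i=[0,1,2]
    a=np.array([[90,235],[62,130],[132,24]])/3.3333+[160,170]
    b=np.array([[177,225],[217,68],[57,50]])/3.75+[270,195]
    for y0 in(0,2,-2):
        x,r=fit(H,[("scene",S,i,a),("side",D,i,b)],[.5,0,y0]);print(x,r.ravel())
E
python3 fit.py
```

```text
[ 0.5726  0.185  -0.0962] [[ 1.0394  0.4507]
 [-0.5033 -0.7141]
 [-0.932   3.1498]
 [ 1.0831  2.0785]
 [ 0.0565 -0.5788]
 [-0.418  -0.506 ]
 [-0.615   1.1114]
 [-0.1225  1.6847]
 [ 0.041   1.5632]
 [ 0.1721 -1.8378]]
[ 0.6185 -0.1936 -0.3073] [-0.3096 -0.2416 -0.336  -0.5902 -0.328  -0.1281  0.2817 -0.4055 -0.3524
 -0.7776  0.3595 -0.4169]
[ 0.6185 -0.1936 -0.3073] [-0.3096 -0.2416 -0.336  -0.5902 -0.328  -0.1281  0.2817 -0.4055 -0.3524
 -0.7776  0.3595 -0.4169]
[ 0.6185 -0.1936 -0.3073] [-0.3096 -0.2416 -0.336  -0.5902 -0.328  -0.1281  0.2817 -0.4055 -0.3524
 -0.7776  0.3595 -0.4169]
```

```bash
cat > f2.py <<'E'
from fit import *
np.set_printoptions(precision=4,suppress=True)
S,D=cam("scene"),cam("side")
a=np.array([[218,192],[62,158],[255,60],[86,28],[142,170]])/5+[280,180]
b=np.array([[192,78],[215,172],[65,78],[80,182],[200,125]])/5+[210,140]
def f(x):
    c,s=np.cos(x[3])*.1,np.sin(x[3])*.1+.085
    L=np.array([[0,.058,.085],[0,-.058,.085],[-c,.058,s],[-c,-.058,s],[0,0,.095]])
    P=L@R.from_euler('z',x[2]).as_matrix().T+[x[0],x[1],0]
    return np.concatenate([(proj("scene",P,S)-a).ravel(),(proj("side",P,D)-b).ravel()])
r=least_squares(f,[.57,.18,-.1,0.1],loss='soft_l1');print(r.x,f(r.x).reshape(-1,2))
E
python3 f2.py
```

```text
[ 0.5725  0.184  -0.0742  0.1337] [[ 0.8192  0.0653]
 [-0.8649 -0.4784]
 [-1.2962  0.872 ]
 [ 0.3745  0.356 ]
 [-0.2294 -0.6507]
 [-0.7015 -0.3063]
 [-0.244   1.2648]
 [-0.2411 -0.2906]
 [ 0.6224 -0.4203]
 [ 0.2082 -1.6598]]
```

```bash
cat > mv.py <<'E'
from h import *
LX,LY,LW=0.5725,0.184,-0.074
def toolR(yaw,a):   # tool y along yaw dir, tool z down tilted outwards by a
    cx=np.array([np.cos(yaw),np.sin(yaw),0]);z=np.array([0,0,-1.])
    Z=np.cos(a)*z+np.sin(a)*cx;Y=np.cos(a)*cx-np.sin(a)*z
    return np.c_[np.cross(Y,Z),Y,Z]
def row(p,Rt,s=None):
    s=s or telemetry.state();R0=R.from_quat(s["eef_rot"][[1,2,3,0]]).as_matrix()
    return np.r_[R0.T@(p-s["eef_pos"])*100,R.from_matrix(R0.T@Rt).as_rotvec()].round(3)
def bar(th,off,yaw=LW,x=LX,y=LY):
    return np.array([x,y,.085])+R.from_euler('z',yaw).apply([-.1*np.cos(th),off,.1*np.sin(th)])
def tcp(th,off,a,past,yaw=LW,**k):
    Rt=toolR(yaw,a);return bar(th,off,yaw,**k)+past*Rt[:,2],Rt
E
python3 - <<'E'
from mv import *
print(telemetry.state()["eef_rot"])
p,Rt=tcp(.13,.024,.87,-.08);print(p,row(p,Rt))
# yellow lantern position (cap top z=.095)
S,D=cam("scene"),cam("side")
for nm,a,b in(("yellow",(186,150),(228,279)),("turq",(310,250),(285,154)),("turq2",(368,147),(161,144))):
    r=least_squares(lambda x:np.r_[proj("scene",[*x,.095],S)[0]-a,proj("side",[*x,.095],D)[0]-b],[.5,0]);print(nm,r.x,r.fun)
E
```

```text
[-1.32383508e-04  1.20126409e-01  9.92758323e-01 -7.34928980e-04]
[0.41441058 0.21978588 0.14954954] [-35.007 -28.739   8.126  -0.72   -0.607   1.309]
yellow [ 0.38427408 -0.29692641] [0.90196504 0.55367311 0.01772309 0.88756058]
turq [0.71377336 0.20526657] [-0.39934287  1.2139397  -1.39154941  0.26436259]
turq2 [0.24824698 0.37318495] [ 0.04716237  0.635531   -0.47776957  0.30309136]
```

{"op": "send_rows", "data": {"steps": [[-20, -17, -3, -0.36, -0.3, 0.65, 60], [-35, -28.7, -3, -0.72, -0.607, 1.309, 135], [-35, -28.7, -3, -0.72, -0.607, 1.309, 135], [-35, -28.7, -3, -0.72, -0.607, 1.309, 135], [-35, -28.7, -3, -0.72, -0.607, 1.309, 135], [-35, -28.7, -3, -0.72, -0.607, 1.309, 135], [-35, -28.7, -3, -0.72, -0.607, 1.309, 135], [-35, -28.7, -3, -0.72, -0.607, 1.309, 135], [-35, -28.7, -3, -0.72, -0.607, 1.309, 135], [-35, -28.7, 2, -0.72, -0.607, 1.309, 135], [-35, -28.7, 4, -0.72, -0.607, 1.309, 135], [-35, -28.7, 4, -0.72, -0.607, 1.309, 135]]}}

```text
clock: 1.65
eef_pos: [0.4153, 0.2216, 0.1897]
eef_rot: [0.309, 0.665, 0.617, 0.285]
wrist_force: [0.1, 0.3, 0.4]
width: 0.0398
gripper_force: 0.0
```

```bash
python3 - <<'E'
from mv import *
s=telemetry.state();print(s["clock"],s["eef_pos"],s["qpos"],s["width"])
C=cam("wrist");im=camera("wrist")
th=.13
pts=[bar(th,o) for o in(-.058,-.024,0,.024,.058)]+[np.array([LX,LY,.095])]+[bar(1e-9,o)+R.from_euler('z',LW).apply([.1,0,0]) for o in(-.058,.058)]
for u in proj("wrist",pts,C): cv2.circle(im,tuple(int(v) for v in u),2,(0,0,255),-1)
cv2.imwrite("pics/w1.png",cv2.resize(im,(800,600)))
p,Rt=tcp(.13,.024,.87,-.08);print(p,row(p,Rt))
E
```

```text
1.65 [0.41528215 0.22160938 0.18967389] [ 0.87869807 -0.85508597  2.23961414 -0.71567349  1.25242682  1.00388032] 0.039782048668656374
[0.41441058 0.21978588 0.14954954] [-2.260e-01 -3.322e+00  2.649e+00  0.000e+00  1.000e-03 -1.000e-03]
```

View pics/w1.png

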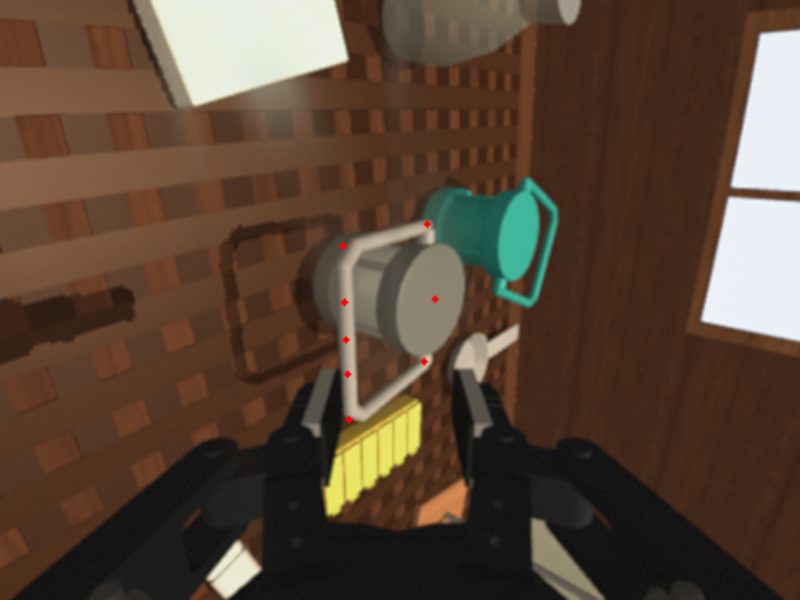

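The wrist picture shows the grey lantern's cap at (430,300) and its bail bar running from (347,250) to (355,415). My predicted points lie within about 6 px of these (about 3 mm). Joint 2 is near its limit, so I'll use less tilt.

```bash
python3 - <<'E'
from mv import *
for a,past in((.6,-.045),(.6,.015)):
    p,Rt=tcp(.16,.024,a,past);print(p,row(p,Rt))
E
```

```text
[0.45048246 0.21711168 0.13807192] [-2.220e-01 -1.868e+00  6.154e+00  2.700e-01  1.000e-03 -1.000e-03]
[0.48426829 0.21460695 0.08855179] [-2.2000e-01 -3.4700e+00  1.1936e+01  2.7000e-01  1.0000e-03 -1.0000e-03]
```

{"op": "send_rows", "data": {"steps": [[-0.2, -1.9, 3, 0.13, 0, 0, 135], [-0.2, -1.9, 6.1, 0.27, 0, 0, 135], [-0.2, -1.9, 6.1, 0.27, 0, 0, 135], [-0.2, -2.7, 9, 0.27, 0, 0, 135], [-0.2, -3.5, 11.9, 0.27, 0, 0, 135], [-0.2, -3.5, 11.9, 0.27, 0, 0, 135], [-0.2, -3.5, 11.9, 0.27, 0, 0, 135]]}}

```text
clock: 2.58
eef_pos: [0.4838, 0.2157, 0.0903]
eef_rot: [0.217, 0.7, 0.649, 0.203]
wrist_force: [-0.7, 0.1, 0.2]
width: 0.0401
gripper_force: 0.0
```

```bash
python3 - <<'E'
from mv import *
s=telemetry.state();print(s["clock"],s["eef_pos"],s["qpos"],s["width"])
cv2.imwrite("pics/w2.png",np.hstack([cv2.resize(camera("wrist")[150:384,100:400],(512,400)),crop(camera("side"),190,110,262,210,4)]))
n=8
for i in range(1,n+1):
    th=.16+(np.pi/2-.16)*i/n;a=.6*(1-i/n)
    print(row(*tcp(th,.024,a,.015)))
E
```

```text
2.575 [0.48375379 0.21571697 0.09031332] [ 0.57583243 -0.52646465  2.11781627 -0.39750984  1.08267105  0.75500976] 0.04012260949774896
[-0.122  1.147 -0.98   0.078 -0.002 -0.002]
[-1.180e-01  2.542e+00 -1.904e+00  1.530e-01 -2.000e-03 -1.000e-03]
[-1.150e-01  4.076e+00 -2.557e+00  2.280e-01 -2.000e-03 -1.000e-03]
[-1.110e-01  5.697e+00 -2.920e+00  3.030e-01 -2.000e-03 -1.000e-03]
[-1.090e-01  7.352e+00 -2.983e+00  3.780e-01 -2.000e-03 -1.000e-03]
[-1.060e-01  8.987e+00 -2.744e+00  4.530e-01 -2.000e-03 -1.000e-03]
[-1.0500e-01  1.0549e+01 -2.2120e+00  5.2800e-01 -2.0000e-03 -1.0000e-03]
[-1.0400e-01  1.1987e+01 -1.4060e+00  6.0300e-01 -2.0000e-03 -1.0000e-03]
```

View pics/w2.png

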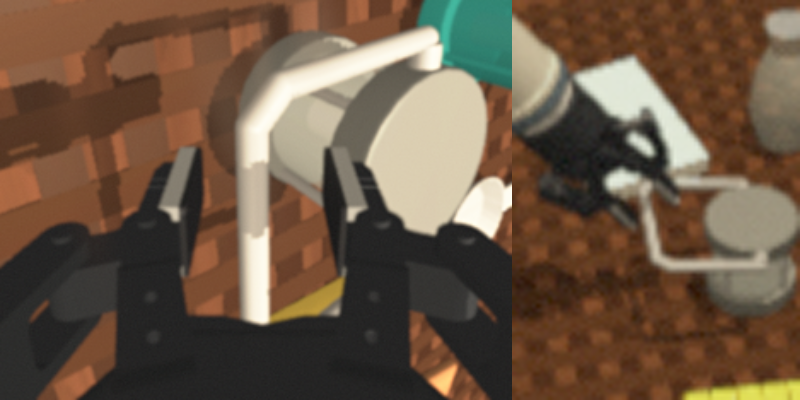

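The bar (crop x≈255) runs between the open fingers, near their middle. I'll close to a loose cage and swing the bail up.

{"op": "send_rows", "data": {"steps": [[0, 0, 0, 0, 0, 0, 205], [0, 0, 0, 0, 0, 0, 205], [0, 0.5, -0.5, 0.04, 0, 0, 205], [-0.1, 1.15, -1, 0.08, 0, 0, 205], [-0.1, 1.85, -1.45, 0.115, 0, 0, 205], [-0.1, 2.55, -1.9, 0.155, 0, 0, 205], [-0.1, 3.3, -2.25, 0.19, 0, 0, 205], [-0.1, 4.1, -2.55, 0.23, 0, 0, 205], [-0.1, 4.9, -2.75, 0.265, 0, 0, 205], [-0.1, 5.7, -2.9, 0.3, 0, 0, 205], [-0.1, 6.5, -3, 0.34, 0, 0, 205], [-0.1, 7.35, -3, 0.38, 0, 0, 205], [-0.1, 8.2, -2.9, 0.415, 0, 0, 205], [-0.1, 9, -2.75, 0.455, 0, 0, 205], [-0.1, 9.8, -2.5, 0.49, 0, 0, 205], [-0.1, 10.55, -2.2, 0.53, 0, 0, 205], [-0.1, 11.3, -1.8, 0.565, 0, 0, 205], [-0.1, 12, -1.4, 0.6, 0, 0, 205], [-0.1, 12, -1.4, 0.6, 0, 0, 205], [-0.1, 12, -1.4, 0.6, 0, 0, 205]]}}

```text
clock: 5.18
eef_pos: [0.5742, 0.2071, 0.1669]
eef_rot: [-0.0, 0.733, 0.68, 0.0]
wrist_force: [0.2, 0.1, -0.8]
width: 0.0169
gripper_force: 0.0
```

```bash
python3 - <<'E'
from mv import *
s=telemetry.state();print(s["clock"],s["eef_pos"],s["qpos"],s["width"],row(*tcp(np.pi/2,.024,0,.015)))
cv2.imwrite("pics/w3.png",np.hstack([cv2.resize(camera("wrist")[100:384,80:420],(478,400)),crop(camera("side"),200,90,280,190,4)]))
E
```

```text
5.175 [0.57418391 0.20714254 0.16689394] [2.90252522e-01 1.15584876e-01 1.31821715e+00 4.44453877e-04
 1.70785522e+00 3.65501385e-01] 0.016870576641715873 [ 0.08   0.003 -0.311 -0.    -0.    -0.001]
```

View pics/w3.png

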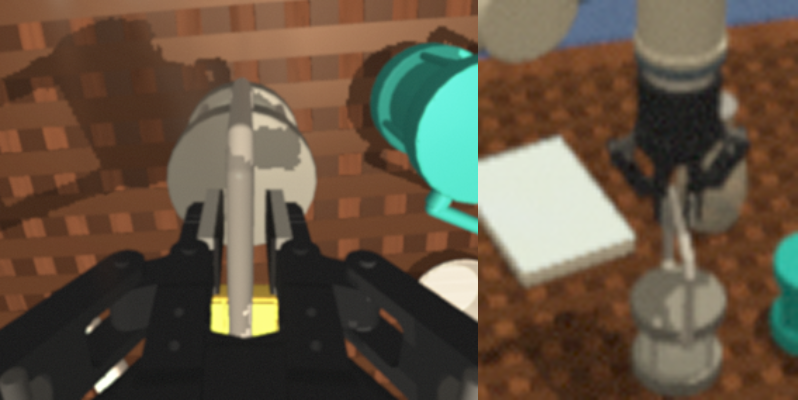

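The bail stands upright in the cage and the lantern has not moved. Next I grip and lift a little.

{"op": "send_rows", "data": {"steps": [[0, 0, 0, 0, 0, 0, 255], [0, 0, 0, 0, 0, 0, 255], [0, 0, 0, 0, 0, 0, 255], [0, 0, 0, 0, 0, 0, 255], [0, 0, 0, 0, 0, 0, 255], [0, 0, -0.3, 0, 0, 0, 255], [0, 0, -0.7, 0, 0, 0, 255], [0, 0, -1.5, 0, 0, 0, 255], [0, 0, -2.5, 0, 0, 0, 255], [0, 0, -4, 0, 0, 0, 255], [0, 0, -6, 0, 0, 0, 255], [0, 0, -8, 0, 0, 0, 255], [0, 0, -10, 0, 0, 0, 255], [0, 0, -11.5, 0, 0, 0, 255], [0, 0, -12, 0, 0, 0, 255], [0, 0, -12, 0, 0, 0, 255], [0, 0, -12, 0, 0, 0, 255]]}}

```text
clock: 7.4
eef_pos: [0.5743, 0.207, 0.2859]
eef_rot: [-0.001, 0.733, 0.68, -0.001]
wrist_force: [0.2, -0.7, -2.9]
width: 0.0077
gripper_force: 58.5
```

```bash
python3 - <<'E'
from mv import *
s=telemetry.state();print(s["clock"],s["eef_pos"],s["torque"],s["width"],s["qd"])
w=camera("wrist");cv2.imwrite("pics/w4.png",np.hstack([cv2.resize(w[100:384,80:420],(359,300)),crop(camera("side"),195,70,265,170,3),crop(camera("scene"),270,130,340,230,3)]))
SX,SY,SW=.6185,-.1936,-.3073
M=R.from_euler('z',SW)
# bar middle targets in stand frame; grip offset +24 along bar y
for l,z in((-.085,.285),(-.085,.275),(0,.275),(0,.222)):
    m=np.array([SX,SY,0])+M.apply([l,.024,0]);m[2]=z-.018
    print(l,z,m,row(m,toolR(SW,0)))
E
```

```text
7.4 [0.5742551  0.20698374 0.28591304] [ 0.05190697  0.02401444 -0.01146716] 0.007691031012135482 [ 0.00034151 -0.00108449  0.00247354  0.00247435  0.00138265 -0.00022289]
-0.085 0.285 [ 0.5447416  -0.14501298  0.267     ] [-3.532e+01 -2.960e-01  1.918e+00 -2.000e-03  0.000e+00  2.320e-01]
-0.085 0.275 [ 0.5447416  -0.14501298  0.257     ] [-3.532e+01 -2.940e-01  2.918e+00 -2.000e-03  0.000e+00  2.320e-01]
0 0.275 [ 0.62575967 -0.17072431  0.257     ] [-3.7275e+01  7.9780e+00  2.9030e+00 -2.0000e-03  0.0000e+00  2.3200e-01]
0 0.222 [ 0.62575967 -0.17072431  0.204     ] [-3.7275e+01  7.9870e+00  8.2030e+00 -2.0000e-03  0.0000e+00  2.3200e-01]
```

View pics/w4.png

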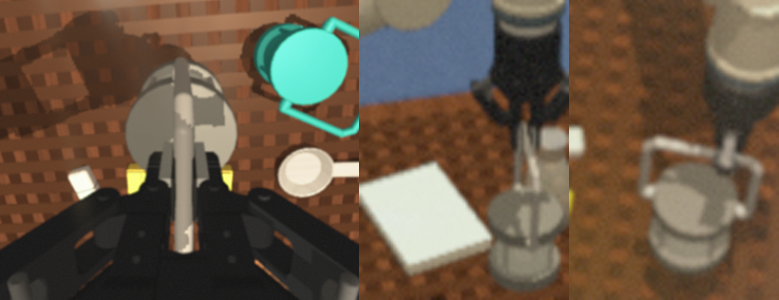

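The lantern hangs level from the off-centre grip. I'll move gently to the pre-hook pose.

{"op": "send_rows", "data": {"steps": [[-0.5, 0, 0, 0.0, 0, 0, 255], [-1.5, 0, 0, 0, 0, 0.01, 255], [-3, 0, 0, 0, 0, 0.02, 255], [-5, 0, 0, 0, 0, 0.03, 255], [-7.5, 0, 0, 0, 0, 0.05, 255], [-10, -0.1, 0, 0, 0, 0.07, 255], [-12.5, -0.1, 0, 0, 0, 0.09, 255], [-15, -0.1, 0, 0, 0, 0.11, 255], [-17.5, -0.1, 0, 0, 0, 0.13, 255], [-20, -0.2, 0, 0, 0, 0.15, 255], [-22.5, -0.2, 0, 0, 0, 0.17, 255], [-25, -0.2, 0, 0, 0, 0.19, 255], [-27.5, -0.3, 0, 0, 0, 0.21, 255], [-30, -0.3, 0, 0, 0, 0.22, 255], [-32, -0.3, 0, 0, 0, 0.23, 255], [-33.5, -0.3, 0, 0, 0, 0.232, 255], [-34.6, -0.3, 0, 0, 0, 0.232, 255], [-35.2, -0.3, 0, 0, 0, 0.232, 255], [-35.3, -0.3, 0, 0, 0, 0.232, 255], [-35.3, -0.3, 0, 0, 0, 0.232, 255]]}}

```text
clock: 10.05
eef_pos: [0.545, -0.1443, 0.2869]
eef_rot: [-0.0, 0.807, 0.591, 0.0]
wrist_force: [1.3, -0.2, -1.5]
width: 0.0078
gripper_force: 58.5
```

```bash
cat > hk.py <<'E'
from mv import *
SX,SY,SW=.6185,-.1936,-.3073
M=R.from_euler('z',SW)
def tgt(l,z,off=.024):
    m=np.array([SX,SY,0])+M.apply([l,off,0]);m[2]=z-.018;return m,toolR(SW,0)
def sp(x,y,z): return np.array([SX,SY,0])+M.apply([x,y,z])
E
python3 - <<'E'
from hk import *
s=telemetry.state();print(s["clock"],s["eef_pos"],s["torque"],s["width"],row(*tgt(-.085,.304)))
out=[]
for n,b in(("wrist",(60,60,400,384)),("side",(260,150,350,260)),("scene",(150,140,230,260))):
    C=cam(n);im=camera(n);x0,y0,x1,y1=b;k=400/(y1-y0)
    o=cv2.resize(im[y0:y1,x0:x1],None,fx=k,fy=k,interpolation=cv2.INTER_CUBIC)
    o=o[:,:min(o.shape[1],420)]
    for u in proj(n,[sp(-.032,0,.243),sp(0,0,.212),sp(.095,0,.235),sp(.038,0,.235)],C): cv2.circle(o,tuple(int(v) for v in (u-[x0,y0])*k),2,(0,0,255),-1)
    out.append(o)
w=cv2.hconcat(out);print(w.shape);cv2.imwrite("pics/w5.png",cv2.resize(w,None,fx=800/w.shape[1],fy=800/w.shape[1]) if w.shape[1]>800 else w)
E
```

```text
10.05 [ 0.54504163 -0.14429747  0.28687295] [ 0.05253118 -0.01663035  0.00657421] 0.007766574812668577 [-0.077 -0.007  0.087 -0.001 -0.001  0.001]
(400, 1014, 3)
```

View pics/w5.png

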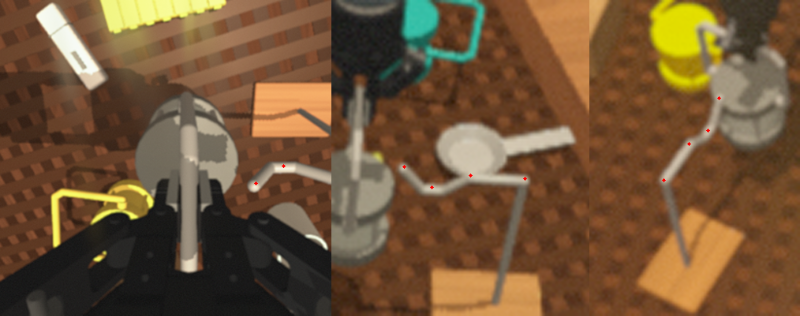

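```bash
python3 - <<'E'
from hk import *
s=telemetry.state();R0=R.from_quat(s["eef_rot"][[1,2,3,0]]).as_matrix();p=s["eef_pos"]
C=cam("wrist");im=camera("wrist")
k=2.4
o=cv2.resize(im[140:360,140:340],None,fx=k,fy=k,interpolation=cv2.INTER_CUBIC)
bm=p+R0@[-.024,0,-.018]
P=[bm+R0@[d,0,0] for d in(-.048,0,.048)]+[bm+R0@[.058,0,.1],bm+R0@[0,0,.09],p]
uv=proj("wrist",P,C);print(uv,[tuple(v) for v in (uv-[140,140])*k])
for u in uv: cv2.circle(o,tuple(int(v) for v in (u-[140,140])*k),2,(0,0,255),-1)
o2=crop(camera("scene"),185,135,235,200,8)[:528]
C=cam("scene")
for u in proj("scene",P[:3]+[bm+R0@[.058,0,.1],bm+R0@[-.058,0,.1]],C): cv2.circle(o2,tuple(int(v) for v in (u-[185,135])*8),2,(0,0,255),-1)
h=min(o.shape[0],o2.shape[0],600);w=np.hstack([o[:h],o2[:h]])[:, :1000];cv2.imwrite("pics/w6.png",cv2.resize(w,None,fx=min(1,800/w.shape[1]),fy=min(1,800/w.shape[1])))
E
```

```text
[[253.0309349  367.16138669]
 [253.03051335 303.93491757]
 [253.03490484 224.30315802]
 [253.32023782 161.36880573]
 [253.2752861  230.84388786]
 [253.10384751 248.86256196]] [(np.float64(271.27424376028654), np.float64(545.1873280648434)), (np.float64(271.2732320297765), np.float64(393.44380217139104)), (np.float64(271.28377160950305), np.float64(202.32757924907287)), (np.float64(271.968570774841), np.float64(51.28513375331647)), (np.float64(271.8606866295098), np.float64(218.02533086008944)), (np.float64(271.4492340271771), np.float64(261.2701487074576))]
```

View pics/w6.png

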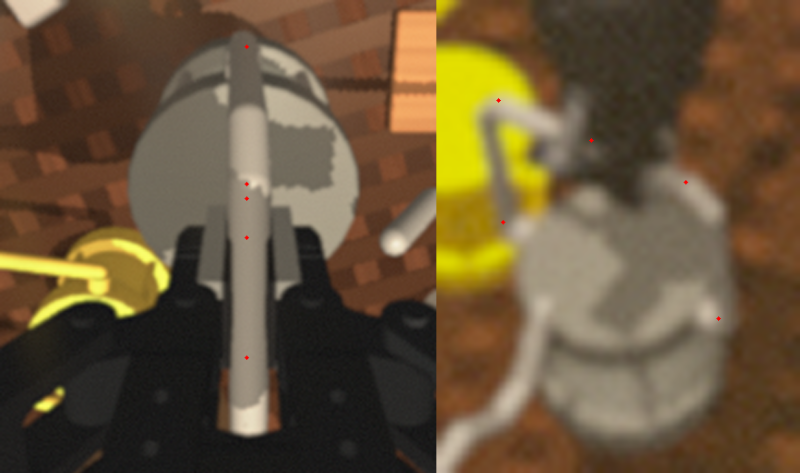

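Both views show the bar, lugs and hook within about 3 mm of my model (lug at (712,318), hook tip at (395,243)). I'll go over the tip and down, stopping just above the seat.

{"op": "send_rows", "data": {"steps": [[0, 0, 0.5, 0, 0, 0, 255], [0, 0, 1.2, 0, 0, 0, 255], [0, 0.4, 1.8, 0, 0, 0, 255], [0, 1.2, 1.9, 0, 0, 0, 255], [0, 2.2, 1.9, 0, 0, 0, 255], [0, 3.3, 1.9, 0, 0, 0, 255], [0, 4.4, 1.9, 0, 0, 0, 255], [0, 5.5, 1.9, 0, 0, 0, 255], [0, 6.6, 1.9, 0, 0, 0, 255], [0, 7.5, 1.9, 0, 0, 0, 255], [0, 8.2, 1.9, 0, 0, 0, 255], [-0.1, 8.5, 2.1, 0, 0, 0, 255], [-0.1, 8.5, 2.8, 0, 0, 0, 255], [-0.1, 8.5, 3.8, 0, 0, 0, 255], [-0.1, 8.5, 4.8, 0, 0, 0, 255], [-0.1, 8.5, 5.8, 0, 0, 0, 255], [-0.1, 8.5, 6.6, 0, 0, 0, 255], [-0.1, 8.5, 7.2, 0, 0, 0, 255], [-0.1, 8.5, 7.5, 0, 0, 0, 255], [-0.1, 8.5, 7.5, 0, 0, 0, 255]]}}

```text
clock: 12.8
eef_pos: [0.6256, -0.1713, 0.2117]
eef_rot: [-0.0, 0.807, 0.591, -0.0]
wrist_force: [0.3, 0.1, -3.2]
width: 0.0079
gripper_force: 58.5
```

```bash
python3 - <<'E'
from hk import *
s=telemetry.state();print(s["clock"],s["eef_pos"],s["wrist_force"],s["torque"],row(*tgt(0,.222)))
w=cv2.resize(camera("wrist")[140:384,140:384],(400,400))
cv2.imwrite("pics/w7.png",np.hstack([w,crop(camera("side"),265,180,345,260,5)]))
E
```

```text
12.8 [ 0.6255972  -0.17131783  0.21174613] [ 0.28665314  0.11498464 -3.20253883] [0.05647599 0.01817995 0.01826181] [ 0.061 -0.002  0.775 -0.001 -0.     0.   ]
```

View pics/w7.png

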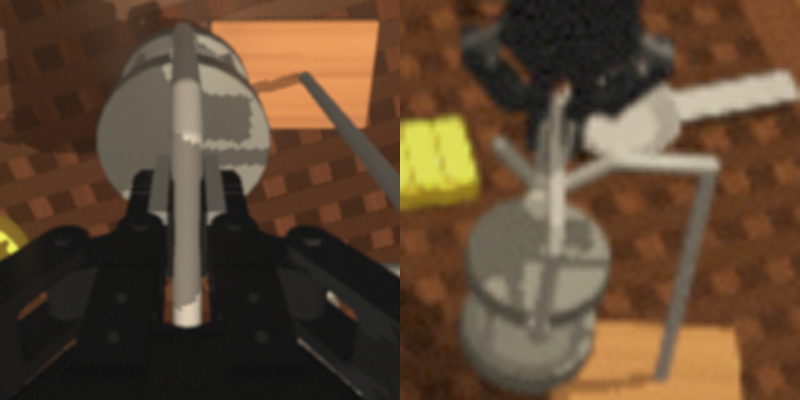

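The side view shows the hook's curve under the bar, (500,140) to (620,165), between bar and cap, with the lantern level. Now I lower to the seat in small steps, watching the force.

{"op": "send_rows", "data": {"steps": [[0, 0, 0.2, 0, 0, 0, 255], [0, 0, 0.4, 0, 0, 0, 255], [0, 0, 0.6, 0, 0, 0, 255], [0, 0, 0.6, 0, 0, 0, 255]]}}

```text
clock: 13.4
eef_pos: [0.6255, -0.1713, 0.2054]
eef_rot: [-0.001, 0.807, 0.591, -0.0]
wrist_force: [-0.0, -0.1, -2.9]
width: 0.0073
gripper_force: 58.5
```

{"op": "send_rows", "data": {"steps": [[0, 0, 0.1, 0, 0, 0, 255], [0, 0, 0.2, 0, 0, 0, 255], [0, 0, 0.2, 0, 0, 0, 255]]}}

```text
clock: 13.78
eef_pos: [0.6257, -0.1713, 0.2043]
eef_rot: [-0.0, 0.807, 0.591, 0.0]
wrist_force: [-0.3, 0.5, -1.6]
width: 0.0075
gripper_force: 58.6
```

{"op": "send_rows", "data": {"steps": [[0, 0, 0.1, 0, 0, 0, 255], [0, 0, 0.1, 0, 0, 0, 255], [0, 0, 0.1, 0, 0, 0, 255]]}}

```text
clock: 14.15
eef_pos: [0.6257, -0.1713, 0.2037]
eef_rot: [0.0, 0.807, 0.591, 0.0]
wrist_force: [-0.7, 0.9, 3.4]
width: 0.0081
gripper_force: 59.0
```

Supported by the hook now. I open in stages and let it settle.

{"op": "send_rows", "data": {"steps": [[0, 0, 0, 0, 0, 0, 235], [0, 0, 0, 0, 0, 0, 225], [0, 0, 0, 0, 0, 0, 215], [0, 0, 0, 0, 0, 0, 205], [0, 0, 0, 0, 0, 0, 205], [0, 0, 0, 0, 0, 0, 190], [0, 0, 0, 0, 0, 0, 160], [0, 0, 0, 0, 0, 0, 130], [0, 0, 0, 0, 0, 0, 110], [0, 0, 0, 0, 0, 0, 110], [0, 0, 0, 0, 0, 0, 110]]}}

```text
clock: 15.52
eef_pos: [0.6256, -0.1713, 0.2028]
eef_rot: [-0.0, 0.807, 0.591, 0.0]
wrist_force: [-0.4, -0.6, 0.7]
width: 0.0483
gripper_force: 0.0
```

```bash
python3 - <<'E'
from hk import *
s=telemetry.state();print(s["clock"],s["eef_pos"],s["wrist_force"],s["width"])
a,b=camera("side"),None
cv2.imwrite("pics/side_rel.png",a)
b=cv2.imread("pics/w7.png")
# hanging check: predicted lantern vs image: difference between two frames in time = stillness
c=camera("side");print("still diff",np.abs(a.astype(int)-c)[190:270,265:345].mean())
E
```

```text
15.525 [ 0.62562049 -0.17131098  0.20284673] [-0.35125165 -0.64935089  0.74020348] 0.04829787198245639
still diff 2.445572916666667
```

{"op": "send_rows", "data": {"steps": [[0, 0, -0.5, 0, 0, 0, 110], [0, 0, -1.2, 0, 0, 0, 110], [0, 0, -2.2, 0, 0, 0, 110], [0, 0, -3.5, 0, 0, 0, 110], [0, 0, -5, 0, 0, 0, 110], [0, 0, -7, 0, 0, 0, 110], [0, 0, -9.5, 0, 0, 0, 110], [0, 0, -12, 0, 0, 0, 110], [0, 0, -15, 0, 0, 0, 110], [0, 0, -17, 0, 0, 0, 110], [0, 0, -17, 0, 0, 0, 110], [0, 0, -17, 0, 0, 0, 110], [0, 0, -17, 0, 0, 0, 110], [0, 0, -17, 0, 0, 0, 110], [0, 0, -17, 0, 0, 0, 110], [0, 0, -17, 0, 0, 0, 110], [0, 0, -17, 0, 0, 0, 110], [0, 0, -17, 0, 0, 0, 110], [0, 0, -17, 0, 0, 0, 110], [0, 0, -17, 0, 0, 0, 110]]}}

```text
clock: 18.12
eef_pos: [0.6257, -0.1715, 0.3728]
eef_rot: [-0.0, 0.807, 0.591, 0.0]
wrist_force: [0.4, -0.2, -0.4]
width: 0.0484
gripper_force: 0.0
```

{"op": "send_rows", "data": {"steps": [[0, 0, 0, 0, 0, 0, 110], [0, 0, 0, 0, 0, 0, 110], [0, 0, 0, 0, 0, 0, 110], [0, 0, 0, 0, 0, 0, 110], [0, 0, 0, 0, 0, 0, 110], [0, 0, 0, 0, 0, 0, 110], [0, 0, 0, 0, 0, 0, 110], [0, 0, 0, 0, 0, 0, 110], [0, 0, 0, 0, 0, 0, 110], [0, 0, 0, 0, 0, 0, 110], [0, 0, 0, 0, 0, 0, 110], [0, 0, 0, 0, 0, 0, 110], [0, 0, 0, 0, 0, 0, 110], [0, 0, 0, 0, 0, 0, 110], [0, 0, 0, 0, 0, 0, 110], [0, 0, 0, 0, 0, 0, 110], [0, 0, 0, 0, 0, 0, 110], [0, 0, 0, 0, 0, 0, 110], [0, 0, 0, 0, 0, 0, 110], [0, 0, 0, 0, 0, 0, 110]]}}

```text
clock: 20.62
eef_pos: [0.6257, -0.1715, 0.3728]
eef_rot: [-0.0, 0.807, 0.591, 0.0]
wrist_force: [-0.4, 0.0, -0.1]
width: 0.0487
gripper_force: 0.0
```

```bash
python3 - <<'E'
from hk import *
f=[];
for n in range(8): f.append(camera("side").astype(int)[190:280,265:345])
print("clock",telemetry.state()["clock"],[round(np.abs(f[0]-g).mean(),2) for g in f[1:]])
im=camera("side");s0=cv2.imread("pics/side0.png")
d=(np.abs(im.astype(int)-s0).max(2)>40)[195:290,270:345]
# predicted mask of hanging lantern: base+cap circles projected
C=cam("side");t=np.linspace(0,2*np.pi,40)
def ring(r,z,y=0,x=0):return [sp(x+r*np.cos(a),y+r*np.sin(a),z) for a in t]
def mask(x,y):
    m=np.zeros(im.shape[:2],np.uint8)
    for r,z0,z1 in((.045,.037,.059),(.036,.059,.11),(.046,.11,.132)):
        P=proj("side",ring(r,z0,y,x)+ring(r,z1,y,x),C);cv2.fillConvexPoly(m,cv2.convexHull(P.round().astype(np.int32)),1)
    return m[195:290,270:345]>0
best=max(((mask(x,y)&d).sum()/(mask(x,y)|d).sum(),x,y) for x in np.arange(-.03,.031,.005) for y in np.arange(-.03,.031,.005))
print(best,(mask(0,0)&d).sum()/(mask(0,0)|d).sum())
for r in range(0,95,3):print(''.join('#' if a and b else '+' if a else 'o' if b else '.' for a,b in zip(d[r],mask(0,0)[r])))
E
```

```text
clock 21.025 [np.float64(2.3), np.float64(2.29), np.float64(2.29), np.float64(2.29), np.float64(2.29), np.float64(2.31), np.float64(2.28)]
(np.float64(0.6475972540045767), np.float64(-0.004999999999999994), np.float64(-0.009999999999999995)) 0.6408882082695253
...........................................................................
...........................................................................
........................+++................................................
........................+++................................................
..............++........++++...............................................
.................+.....++++................................................
...................++...++++...............................................
...........................................................................
.....................+++++++...............................................
..............ooooo#########ooo............................................
...........o#####################oo........................................
...
[... 892 characters left out ...]
................
.....++++++++++..+.+++++...................................................
.......+...++++............................................................
.......+..+++..............................................................
...........................................................................
...........................................................................
...........................................................................
...........................................................................
...........................................................................
...........................................................................
```

```bash
python3 -c "
from workcell import job
print(job.hand_in())"
```

```text
the job is handed in; nothing more can be done
None
```

The grey lantern hangs still and upright from the stand's hook, about 3 mm off mid-crossbar by estimate, with the gripper clear above it; I handed the job in at about 21 s on the robot's clock, and no verdict came back.

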